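# Power up the weighing station in order

## Task

Start up the weighing station in its proper order with a fingertip: lightly push the square key of the small static eliminator all the way down, then the large round key of the ticket printer, and last the long bar key on the front of the balance; each stays down by itself. Push gently, only those three keys and not the small ones near them, and do not lift or shift the static eliminator or disturb anything else on the bench.

Things in the scene. Friction and masses are not known exactly. Their poses are not given: they have to be found in the camera images.
- ioniser: Static eliminator: loose white block of about 0.8 kg, 120 long (its x) by 76 wide (its y) by 50 mm tall, standing free on rubber feet. Origin on its underside directly below its square key, 35 mm from its near end and midway across; x points to the far end (round fan outlet), z up.
- ion_key_top (a point): centre of the top face of the static eliminator's power key, moves down with it; 15 mm above the casing while up, 7 mm above it when fully down and let go; z is up. The key is 26 x 26 mm, square, grey.
- ion_key (a joint): Power key of the static eliminator (square). Its joint reads metres pressed: 0 up, 0.008 at its stop; it has no spring, slides at about 2.5 N and stays where it is pushed. Its cap sits on a rubber cushion of 2.5 N per mm that gives about 1 mm while the key slides and up to 4 mm against the stop (so 5 to 6 N on the cap shows that the key is fully down), beyond which it is rigid.
- ion_mode (a joint): Small round grey key, 16 mm across, 55 mm along +x from the square key on the static eliminator, its top 4 mm lower. Sprung: starts to move at about 1 N, needs about 3 N to go fully down (0.006 m) and comes back up by itself. Not to be pressed.
- printer: Ticket printer: white case fixed to the bench, 170 long (x) by 130 wide (y) by 80 mm tall, with a black paper cover on its far half up to 105 mm (begins 50 mm behind the origin; the paper stub reaches 125 mm). Origin on its underside, 40 mm from its front edge and midway across; x points away from its front, z up.
- printer_key_top (a point): centre of the top face of the printer's power key, moves down with it; 15 mm above the casing while up, 7 mm above it when fully down and let go; z is up. The key is round, 30 mm across, grey, 22 mm to +y of the printer's middle.
- printer_key (a joint): Power key of the printer (large, round). Its joint reads metres pressed: 0 up, 0.008 at its stop; it has no spring, slides at about 2.5 N and stays where it is pushed. Its cap sits on a rubber cushion of 2.5 N per mm that gives about 1 mm while the key slides and up to 4 mm against the stop (so 5 to 6 N on the cap shows that the key is fully down), beyond which it is rigid.
- printer_feed (a joint): Small oblong grey key, 24 x 12 mm, 58 mm to -y of the printer's round key, its top 4 mm lower. Sprung: starts to move at about 1 N, needs about 3 N to go fully down (0.006 m) and comes back up by itself. Not to be pressed.
- balance: Precision balance: white case fixed to the bench, 290 long (x) by 200 wide (y); low console in front 55 mm tall, with a dark display; body behind 72 mm tall (begins 51 mm behind the origin); round steel pan of 160 mm, top 90 mm high, centred 150 mm behind the origin. Origin on its underside, 50 mm from its front edge and midway across; x points away from its front, z up.
- balance_key_top (a point): centre of the top face of the balance's power key, moves down with it; 15 mm above the casing while up, 7 mm above it when fully down and let go; z is up. The key is a long bar 60 (along the balance's y) x 18 mm, grey, in the middle of the console's front edge.
- balance_key (a joint): Power key of the balance (long bar). Its joint reads metres pressed: 0 up, 0.008 at its stop; it has no spring, slides at about 2.5 N and stays where it is pushed. Its cap sits on a rubber cushion of 2.5 N per mm that gives about 1 mm while the key slides and up to 4 mm against the stop (so 5 to 6 N on the cap shows that the key is fully down), beyond which it is rigid.
- balance_tare (a joint): Small round grey key, 16 mm across, 72 mm to +y of the bar's centre, its top 4 mm lower. Sprung: starts to move at about 1 N, needs about 3 N to go fully down (0.006 m) and comes back up by itself. Not to be pressed.
- balance_unit (a joint): Small round grey key, 16 mm across, 72 mm to -y of the bar's centre, its top 4 mm lower. Sprung: starts to move at about 1 N, needs about 3 N to go fully down (0.006 m) and comes back up by itself. Not to be pressed.
- weight: Loose steel knob weight, 30 mm across, 35 mm tall, standing on the balance's pan; origin at its underside. Bystander.
- vial: Loose amber vial, 26 mm across, 55 mm tall, standing about 85 mm beside the static eliminator's middle line; origin at its underside. Bystander.
- beaker: Loose glass beaker, 60 mm across, 75 mm tall, on the near part of the bench; origin at its underside. Bystander.
- jar: Loose white plastic jar, 56 mm across, 75 mm tall, on the near part of the bench; origin at its underside. Bystander.
- dish: Loose white dish, 70 mm across, 18 mm tall, on the near part of the bench; origin at its underside. Bystander.
- small_weight: Loose steel knob weight, 22 mm across, 25 mm tall, standing on the balance's pan; origin at its underside. Bystander.
Things that resemble listed ones, but are neither listed nor needed, are in the scene too. Leave any pink or turquoise look-alike of the ioniser alone.

How it is judged (in metres and radians):
On the way, in this order (a step that is already met when the one before it is completed fails the run):
1. the static eliminator's square key is down, the other two power keys still up (value of joint ion_key above 0.005 m and value of joint each of printer_key, balance_key below 0.003 m), for 0.1 s.
2. then the printer's round key is down, the balance's bar still up (value of joint each of ion_key, printer_key above 0.005 m and value of joint balance_key below 0.003 m), for 0.1 s.
3. last the balance's bar key is down (value of joint each of ion_key, printer_key, balance_key above 0.005 m), for 0.1 s.
At the end, for the whole second after the job is handed in: All three power keys are down by more than 5 of their 8 mm; the small keys are up (less than 3 mm down); the static eliminator stands still and upright within 20 mm of where it was, and every bystander within 20 mm (all of step 3 and value of joint each of ion_mode, printer_feed, balance_tare, balance_unit below 0.003 m and distance of each of ioniser, weight, vial, beaker, jar, dish, small_weight from where it was at the start of the episode below 0.02 m and angle between ioniser's own z axis and vertical below 0.1 rad and linear speed of ioniser below 0.02 m/s); the robot touches nothing.
It fails at once if a power key pushed out of order (printer or balance before the static eliminator's is down, balance before the printer's) ((value of joint ion_key below 0.005 m and value of joint any of printer_key, balance_key above 0.003 m) or (value of joint printer_key below 0.005 m and value of joint balance_key above 0.003 m)).
It fails at once if a small key pressed (more than 3 mm) (value of joint any of ion_mode, printer_feed, balance_tare, balance_unit above 0.003 m).
It fails at once if an instrument pushed with more than 20 N (contact force between any of the arm, the fingers and ioniser above 20 N or contact force between any of the arm, the fingers and printer above 20 N or contact force between any of the arm, the fingers and balance above 20 N).
It fails at once if the static eliminator lifted by 8 mm, shifted by 20 mm or tipped (height (world z) of ioniser above 0.008 m or distance of ioniser from where it was at the start of the episode above 0.02 m or angle between ioniser's own z axis and vertical above 0.15 rad).
It fails at once if a bystander shifted or lifted by more than 20 mm (distance of any of weight, vial, beaker, jar, dish, small_weight from where it was at the start of the episode above 0.02 m).
It also fails if it takes over 58 s, if anything falls off the work surface, if the arm or the gripper's body presses on something with over 40 N, if the wrist force passes 120 N, or if a joint passes its speed limit or range.

## Robot

A 7-joint arm with a two-finger parallel gripper is mounted at the origin on the work surface. World frame = base frame: x ahead of the robot, y to its left, z up, the work surface at z = 0. Lengths are in mm, angles in rad, forces in N, time in s.
With the tool pointing down it reaches from about 425 to 800 mm from the base axis. Payload 8.3 kg.
Tool frame: the origin (TCP) lies between the finger pads; the fingertips stand 8 mm ahead of it and the grasp point (between the pads) lies 11 mm behind it; z points along the fingers, y is the line along which they close (so a half turn about z gives the same grasp; the last joint's range is limited). The gripper opens to 85 mm and grips with 20 to 120 N. Pads are 22 mm wide; open, the fingers measure 114 mm over their backs; the gripper's body (76 mm by 85 mm) begins 54 mm behind the grasp point. The pads swing forward as they close: fully open they stand 13 mm farther back than shut.
Start: joints at [1.145, 0.383, 0.016, 1.37, -0.006, 1.388, -0.046], TCP at [221.843, -584.285, 239.279] pointing down, gripper open.
Joint ranges: [-2.95, 2.95], [-0.25, 2.06], [-1.52, 1.56], [0.18, 2.33], [-1.44, 4.58], [0.02, 2.06], [-3.01, 3.01]. Speed limits (rad/s): [2.39, 2.39, 3.01, 3.01, 3.14, 3.14, 3.14].

## Interface

Orientations are given as [roll, pitch, yaw] about the fixed x, y, z axes, in that order (R = Rz(yaw) Ry(pitch) Rx(roll)).
In Python, from cell import get_state, eyes, manip gives the robot as it stands.
- The arm moves only by the tool move_arm, never from a script. Its argument "series" is a list that holds one entry, the list of rows, each a list of 7 numbers: the shift along the tool's x, y, z in mm, then the turn, a rotation vector about the tool's x, y, z in rad, then the gripper's target within -1 to 1 (shut at 1, half-way at 0, fully open at -1). In form: [[[x, y, z, rx, ry, rz, claw], ...]]. A call has 1 to 10 rows; each row shifts and turns the commanded pose from where the row before left it, along the tool's axes as they then stand; what a row does not reach is not made up. A row lasts 1/12 s, in which the tool goes at most 41.7 mm and 7.16 degrees, less where a joint would pass 70% of its speed; a pose out of reach is approached as far as the arm can. A call is refused whole if a number of a shift passes 41.7 or a number of a turn 0.125, either way. A call with a gripper value outside its range is refused whole. The fingers move at their own pace and stop on an object; "newtons" is the grip in N (left out, the last holds). Time passes only in rows, so rows that do not move let the fingers close. It gives the time, the measured TCP pose, the force, the opening and the grip force at its end, in the units of the state.
- get_state(): the state, without advancing time (a new reading comes with each control period).
- eyes.camera(name): name is "scene" or "top" or "wrist"; returns a dict with "color" (420x560x3 uint8, red, green, blue), "camera_matrix" (3x3 intrinsics, pixels), "distortion" ([k1, k2, p1, p2, k3] as OpenCV has them; the pictures are not rectified), "origin" and "orientation" of the camera in the world. Camera axes: x right, y up, looking along -z (the intrinsics and any distortion apply to the point x, -y, -z); pixel columns grow to the right and rows downward; lengths in mm; the calibration is good to about 2 mm. A picture is of the moment at which its call begins. There is no depth.
- manip.close_job(): hands the job in; it is judged then, once.
Trained networks look in the newest picture that a camera, given by its name, has taken for a name from the list of things; names that differ only in an ending like _2 or _b are one class to them, and where a whole thing is asked for, a point or a joint stands for the part that bears it (a point fixed in the world has none). Each returns a list of dicts, best first, with "conf" (0 to 1); they miss things now and then, are a little off and sometimes report something else, mostly with a low value. They report only what shows in the picture. A call takes as long as a camera call. They do not tell look-alikes from the thing itself.
- eyes.spot_in(camera, query): "centre" ([x, y, z] in mm, in world coordinates, good to about 4 mm: the middle of the surface that is visible of it).
The state is a dict: "clock": time; "joints": joint angles; "qvel": joint speeds; "joint_torque": joint torques, N m; "tcp_pos": TCP position; "orientation": TCP orientation; "ft_force": force on the tool from outside, world axes, zero at the start; "moment": the same for the moment, N m; "opening": finger opening in mm; "grip_force": force on a finger pad.
Only numpy, scipy, OpenCV 4.12 (cv2) and the standard library are available. Lean on these libraries where they do the work, as an engineer would, in place of code of your own. Each camera call takes 0.05 s, during which the arm holds its last target. There are 200 camera calls.

## Working session

There is one attempt and no reset: what is moved stays moved. The work goes in short steps, Python scripts to look and compute and a tool call to move; the robot and the scene stay as the last step left them, time stands still between calls to the robot, and variables do not carry over. Pictures are saved under pics/ and viewed, at most 10 in all, crops included, and the job is handed in when it is done.

Besides the shell and the picture viewer there is one more tool, called after ">>>" as name(argument=value, ...), one argument or row to a line, values as JSON. move_arm: Moves the arm, as the interface text tells. Its arguments: {"type":"object","properties":{"series":{"type":"array","items":{"type":"array","items":{"type":"array","items":{"type":"number"}}}},"newtons":{"type":"number"}},"required":["series"]}

```bash
mkdir -p pics; ls; cat > h.py <<'E'
import numpy as np,cv2
from cell import get_state,eyes,manip
from scipy.spatial.transform import Rotation as R
def save(c,n):
    d=eyes.camera(c); cv2.imwrite(f'pics/{n}.png',d['color'][:,:,::-1]); return d
E
python3 - <<'E'
from h import *
s=get_state(); print({k:np.round(v,3) for k,v in s.items()})
for c in ('top','scene'):
    d=save(c,c+'0'); print(c,{k:(np.round(v,3).tolist()) for k,v in d.items() if k!='color'})
    for q in ['ioniser','ion_key_top','printer','printer_key_top','balance','balance_key_top','ion_mode','printer_feed','balance_tare','balance_unit','vial','beaker','jar','dish','weight']:
        try: print(q,[(np.round(r['centre']).tolist(),round(r['conf'],2)) for r in eyes.spot_in(c,q)][:4])
        except Exception as e: print(q,e)
E
```

```text
pics
{'clock': np.float64(0.0), 'joints': array([ 1.145,  0.384,  0.016,  1.371, -0.006,  1.388, -0.046]), 'qvel': array([ 0.001, -0.001, -0.   ,  0.   , -0.001, -0.   , -0.001]), 'joint_torque': array([ 1.0000e-03, -6.2759e+01,  8.4500e-01, -3.7182e+01,  1.6000e-02,
        1.4000e-02,  0.0000e+00]), 'tcp_pos': array([ 221.646, -583.845,  238.273]), 'orientation': array([-3.14 ,  0.   ,  0.363]), 'ft_force': array([ 0.198, -0.893,  0.552]), 'moment': array([-0.02 ,  0.012,  0.018]), 'grip_force': np.float64(0.0), 'opening': np.float64(85.091)}
top {'camera_matrix': [[445.036, 0.0, 277.991], [0.0, 445.036, 217.044], [0.0, 0.0, 1.0]], 'distortion': [0.021, 0.0, 0.0, 0.0, 0.0], 'origin': [394.034, 26.184, 1167.907], 'orientation': [0.122, -0.029, -1.592]}
ioniser [([505.0, 279.0, 55.0], 0.92), ([360.0, 402.0, 47.0], 0.6), ([673.0, 383.0, 48.0], 0.56)]
ion_key_top [([646.0, 387.0, 67.0], 0.67), ([478.0, 289.0, 60.0], 0.48)]
printer [([668.0, 21.0, 109.0], 0.71), ([563.0, -290.0, 82.0], 0.6), ([525.0, -290.0, 91.0], 0.26)]
printer_key_top []
balance [([632.0, 16.0, 72.0], 0.79)]
balance_
[... 740 characters left out ...]
.0, 62.0], 0.49)]
printer [([601.0, -255.0, 78.0], 0.74)]
printer_key_top [([529.0, -283.0, 99.0], 0.38)]
balance [([686.0, 60.0, 68.0], 0.78)]
balance_key_top [([542.0, 7.0, 68.0], 0.65), ([600.0, -256.0, 76.0], 0.49), ([379.0, -163.0, 45.0], 0.29)]
ion_mode [([391.0, 432.0, 61.0], 0.6), ([539.0, 283.0, 59.0], 0.39)]
printer_feed []
balance_tare []
balance_unit []
vial [([523.0, 377.0, 42.0], 0.82), ([380.0, -165.0, 47.0], 0.23)]
beaker [([365.0, 128.0, 52.0], 0.6), ([546.0, 7.0, 70.0], 0.49), ([380.0, -162.0, 47.0], 0.48), ([539.0, 282.0, 58.0], 0.21)]
jar [([529.0, -282.0, 91.0], 0.54)]
dish [([366.0, -15.0, 12.0], 0.8)]
weight [([681.0, 27.0, 113.0], 0.69), ([381.0, -165.0, 48.0], 0.56)]
```

View pics/top0.png

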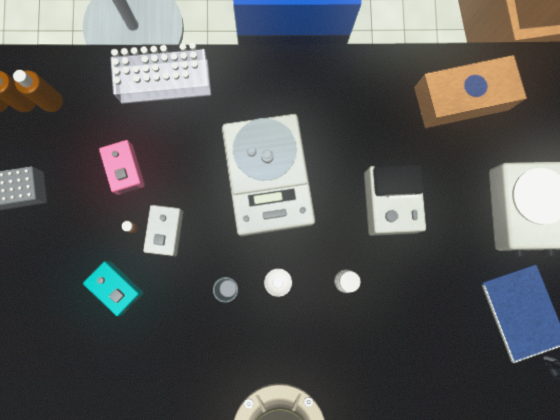

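View pics/scene0.png

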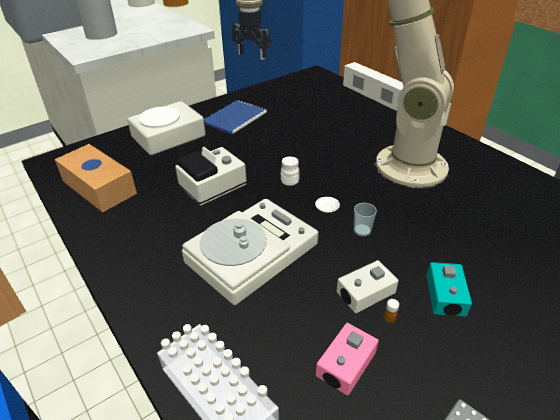

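Top view, candidates for the ioniser: the white block (163,231), the pink one (121,166) and the turquoise one (112,288). I choose the white one: its square key is at about (159,239), the small mode key at (163,218) and the vial at (128,227). On the printer, the round key is at (391,216) and the feed key at (415,215). On the balance, the bar is at (274,214) with small keys at (250,217) and (303,211). The scene view agrees. Next is a close crop.

```bash
cat >> h.py <<'E'
def ray_plane(d,uv,z):
    K,D=np.array(d['camera_matrix']),np.array(d['distortion'])
    p=cv2.undistortPoints(np.array([[uv]],float),K,D)[0,0]
    v=R.from_euler('xyz',d['orientation']).apply([p[0],-p[1],-1]); o=np.array(d['origin'])
    return o+v*(z-o[2])/v[2]
def project(d,P):
    q=R.from_euler('xyz',d['orientation']).inv().apply(np.array(P,float)-d['origin'])*[1,-1,-1]
    return cv2.projectPoints(q.reshape(-1,1,3),np.zeros(3),np.zeros(3),np.array(d['camera_matrix']),np.array(d['distortion']))[0][:,0]
E
python3 - <<'E'
from h import *
import json
cams={c:eyes.camera(c) for c in('top','scene')}
S={'top':dict(ion=(159,239),mode=(163,218),prn=(391,216),feed=(415,215),bal=(274,214),tare=(250,217),unit=(303,211)),
'scene':dict(ion=(377,272),mode=(358,283),prn=(226,160),bal=(281,216),tare=(263,206),unit=(301,230))}
Z=dict(ion=65,mode=61,prn=95,feed=91,bal=70,tare=66,unit=66)
rows=[]
for c,d in cams.items():
    g=cv2.cvtColor(d['color'],cv2.COLOR_RGB2GRAY)
    for n,(u,v) in S[c].items():
        r=18
        p=g[v-r:v+r,u-r:u+r]; big=cv2.resize(p,None,fx=8,fy=8,interpolation=cv2.INTER_CUBIC)
        s=int(big[r*8-8:r*8+8,r*8-8:r*8+8].mean()); m=(cv2.absdiff(big,np.full_like(big,s))<22).astype('uint8')
        nl,lab,st,ce=cv2.connectedComponentsWithStats(m); l=lab[r*8,r*8]
        px=np.array([u-r,v-r])+(ce[l]+.5)/8-.5
        print(c,n,s,px.round(1),st[l,4]/64,ray_plane(d,px,Z[n]).round(1))
        if n in('ion','prn','bal'):
            im=cv2.cvtColor(big,cv2.COLOR_GRAY2BGR); k=cv2.findContours((lab==l).astype('uint8'),0,2)[0]; cv2.drawContours(im,k,-1,(0,0,255),1); rows.append(cv2.resize(im,(260,260)))
cv2.imwrite('pics/crop.png',np.vstack([np.hstack(rows[:3]),np.hstack(rows[3:])]))
E
```

```text
top ion 166 [158.6 239.1] 104.453125 [479.3 286.1  65. ]
top mode 167 [162.5 217.3] 30.734375 [533.7 278.1  61. ]
top prn 155 [391.2 215.6] 110.40625 [ 524.  -284.9   95. ]
top feed 154 [414.3 214.5] 41.9375 [ 526.2 -343.2   91. ]
top bal 166 [274.2 213.8] 178.4375 [536.5   0.7  70. ]
top tare 218 [249.6 216.4] 859.46875 [531.6  61.9  66. ]
top unit 168 [302.3 209.7] 30.3125 [546.3 -69.9  66. ]
scene ion 153 [377.4 271.4] 87.03125 [485.2 294.   65. ]
scene mode 147 [357.6 281.5] 28.5 [539.2 285.6  61. ]
scene prn 150 [225.9 158.6] 38.453125 [ 532.7 -274.8   95. ]
scene bal 152 [281.1 215.9] 93.28125 [544.1   9.7  70. ]
scene tare 120 [262. 206.] 7.5625 [556.8 -57.8  66. ]
scene unit 150 [301.  229.6] 19.46875 [533.7  78.8  66. ]
```

View pics/crop.png

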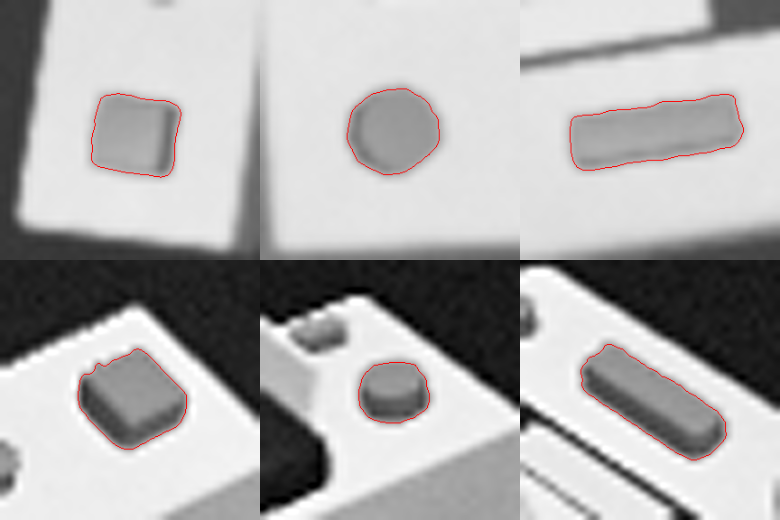

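The crop shows the square grey key on the white block, the round printer key and the balance bar, each outlined. The outlines include the key sides, so corrected for parallax the centres are about ion (480,289), printer (525,-285) and balance (539,3). I'll shut the gripper, square the yaw and travel high.

>>> move_arm(
  series=[
    [[0,0,0,0,0,0.121,1],[0,0,0,0,0,0.121,1],[0,0,0,0,0,0.121,1],[28,-28,0,0,0,0,1],[28,-28,0,0,0,0,1],[28,-28,0,0,0,0,1],[28,-28,0,0,0,0,1],[28,-28,0,0,0,0,1],[28,-28,0,0,0,0,1],[28,-28,0,0,0,0,1]],
  ],
  newtons=20,
)

```text
clock: 2.53
tcp_pos: [419.0, -386.8, 239.6]
orientation: [3.141, -0.0, -0.0]
ft_force: [0.9, -0.5, -0.4]
opening: 0.3
grip_force: 0.0
```

>>> move_arm(
  series=[
    [[28,-28,0,0,0,0,1],[28,-28,0,0,0,0,1],[28,-28,0,0,0,0,1],[22,-32,0,0,0,0,1],[5,-40,0,0,0,0,1],[5,-40,0,0,0,0,1],[4,-40,0,0,0,0,1],[0,-40,0,0,0,0,1],[0,-40,0,0,0,0,1],[0,-40,0,0,0,0,1]],
  ],
)

```text
clock: 3.37
tcp_pos: [537.7, -30.4, 239.6]
orientation: [3.141, -0.001, -0.0]
ft_force: [1.2, 0.6, -0.6]
opening: 0.0
grip_force: 0.0
```

>>> move_arm(
  series=[
    [[0,-40,0,0,0,0,1],[0,-40,0,0,0,0,1],[0,-40,0,0,0,0,1],[-9,-38,0,0,0,0,1],[-9,-38,0,0,0,0,1],[-9,-38,0,0,0,0,1],[-9,-38,0,0,0,0,1],[-9,-38,0,0,0,0,1],[0,0,0,0,0,0,1],[0,0,0,0,0,0,1]],
  ],
)

```text
clock: 4.2
tcp_pos: [491.4, 280.8, 239.4]
orientation: [-3.14, 0.0, 0.006]
ft_force: [0.3, -0.7, -0.4]
opening: 0.1
grip_force: 0.0
```

```bash
python3 - <<'E'
from h import *
s=get_state(); print(s['clock'],s['tcp_pos'].round(1) if hasattr(s['tcp_pos'],'round') else s['tcp_pos'],s['ft_force'],np.round(s['joints'],2))
d=save('wrist','w0'); print(d['origin'],d['orientation'])
print(project(d,[[480,289,65]]))
print(eyes.spot_in('wrist','ion_key_top'))
E
```

```text
4.2 [491.4 280.8 239.4] [ 0.34776343 -0.71477438 -0.39969038] [-0.18  0.3  -0.5   1.52  0.14  1.36 -2.25]
[570.07477956 281.17529186 374.15062547] [-0.31350901  0.00241214 -1.56665651]
[[269.99901021 196.9726605 ]]
[{'centre': [356.7, 390.8, 67.0], 'conf': 0.8}, {'centre': [481.2, 291.4, 62.3], 'conf': 0.79}, {'centre': [643.7, 384.9, 65.3], 'conf': 0.69}]
```

View pics/w0.png

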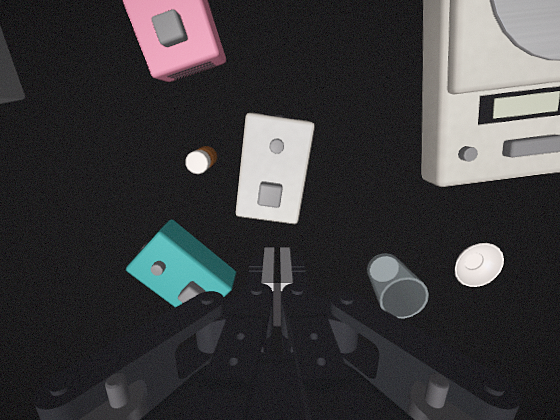

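The wrist view has the white block's square key at (270,194), mode key at (277,146), and vial at (200,160). The turquoise block (180,262) is off to the side. That puts the key at about (482,289.5), which agrees with the network.

>>> move_arm(
  series=[
    [[-9.4,-8.7,0,0,0,0,1],[0,0,30,0,0,0,1],[0,0,30,0,0,0,1],[0,0,30,0,0,0,1],[0,0,30,0,0,0,1],[0,0,22,0,0,0,1],[0,0,0,0,0,0,1],[0,0,0,0,0,0,1]],
  ],
)

```text
clock: 4.97
tcp_pos: [483.1, 285.4, 96.9]
orientation: [3.14, 0.002, -0.002]
ft_force: [-0.4, 0.5, 0.2]
opening: -0.1
grip_force: 0.0
```

```bash
python3 - <<'E'
from h import *
s=get_state(); print(s['clock'],np.round(s['tcp_pos'],1),np.round(s['ft_force'],2))
d=save('wrist','w1'); im=cv2.imread('pics/w1.png'); cv2.imwrite('pics/w1c.png',cv2.resize(im[120:340,150:410],None,fx=2.5,fy=2.5))
E
```

```text
4.9667 [483.1 285.4  96.9] [-0.44  0.48  0.22]
```

View pics/w1c.png

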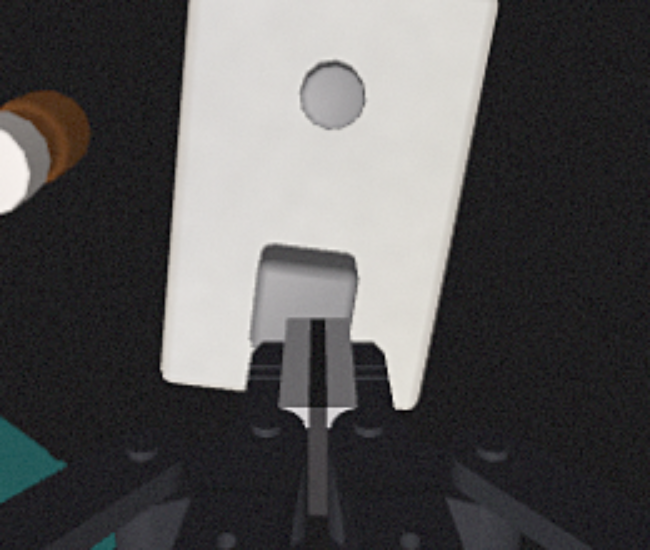

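The close crop shows the shut fingertip just above the square key, about 4 mm to its right (-y). I'll correct that and go down to just short of contact.

>>> move_arm(
  series=[
    [[-1,-4.2,0,0,0,0,1],[0,0,10,0,0,0,1],[0,0,9,0,0,0,1],[0,0,0,0,0,0,1],[0,0,0,0,0,0,1],[0,0,0,0,0,0,1]],
  ],
)

```text
clock: 5.52
tcp_pos: [482.5, 290.5, 78.3]
orientation: [3.142, 0.0, -0.0]
ft_force: [0.4, -0.3, 0.5]
opening: -0.0
grip_force: 0.0
```

>>> move_arm(
  series=[
    [[0,0,2,0,0,0,1],[0,0,2,0,0,0,1],[0,0,2,0,0,0,1],[0,0,1,0,0,0,1],[0,0,1,0,0,0,1],[0,0,0,0,0,0,1]],
  ],
)

```text
clock: 6.02
tcp_pos: [482.7, 290.6, 70.4]
orientation: [-3.141, -0.0, -0.0]
ft_force: [-0.1, -0.2, 2.5]
opening: -0.0
grip_force: 1.0
```

>>> move_arm(
  series=[
    [[0,0,1,0,0,0,1],[0,0,1,0,0,0,1],[0,0,1,0,0,0,1],[0,0,0,0,0,0,1],[0,0,0,0,0,0,1]],
  ],
)

```text
clock: 6.43
tcp_pos: [482.7, 290.6, 67.3]
orientation: [-3.141, -0.0, -0.0]
ft_force: [-0.2, -0.6, 1.8]
opening: 0.1
grip_force: 0.9
```

>>> move_arm(
  series=[
    [[0,0,1,0,0,0,1],[0,0,1,0,0,0,1],[0,0,1,0,0,0,1],[0,0,0,0,0,0,1],[0,0,0,0,0,0,1]],
  ],
)

```text
clock: 6.85
tcp_pos: [482.7, 290.6, 64.3]
orientation: [-3.141, -0.0, -0.0]
ft_force: [1.4, 0.4, 1.0]
opening: -0.0
grip_force: 1.0
```

>>> move_arm(
  series=[
    [[0,0,0.5,0,0,0,1],[0,0,0,0,0,0,1],[0,0,0,0,0,0,1]],
  ],
)

```text
clock: 7.1
tcp_pos: [482.7, 290.6, 64.0]
orientation: [-3.141, -0.0, -0.0]
ft_force: [0.6, -1.2, 2.9]
opening: 0.1
grip_force: 1.5
```

>>> move_arm(
  series=[
    [[0,0,0.5,0,0,0,1],[0,0,0.5,0,0,0,1],[0,0,0,0,0,0,1],[0,0,0,0,0,0,1]],
  ],
)

```text
clock: 7.43
tcp_pos: [482.7, 290.6, 63.1]
orientation: [-3.141, -0.0, -0.0]
ft_force: [0.4, -1.1, 4.8]
opening: -0.3
grip_force: 2.6
```

>>> move_arm(
  series=[
    [[0,0,0,0,0,0,1]],
  ],
)

```text
clock: 7.52
tcp_pos: [482.7, 290.6, 63.1]
orientation: [-3.141, -0.0, -0.0]
ft_force: [0.3, -1.2, 4.9]
opening: -0.1
grip_force: 2.6
```

>>> move_arm(
  series=[
    [[0,0,0.4,0,0,0,1],[0,0,0,0,0,0,1],[0,0,0,0,0,0,1]],
  ],
)

```text
clock: 7.77
tcp_pos: [482.7, 290.6, 62.7]
orientation: [-3.141, -0.0, -0.0]
ft_force: [0.6, -1.2, 5.4]
opening: 0.0
grip_force: 3.0
```

The force rises along the stop (5.4 N), so the square key is fully down. Lifting and going to the printer.

>>> move_arm(
  series=[
    [[0,0,-4,0,0,0,1],[0,0,-15,0,0,0,1],[0,0,-35,0,0,0,1],[0,0,-40,0,0,0,1],[0,0,-40,0,0,0,1],[3,38,0,0,0,0,1],[3,38,0,0,0,0,1],[3,38,0,0,0,0,1],[3,38,0,0,0,0,1],[3,38,0,0,0,0,1]],
  ],
)

```text
clock: 8.6
tcp_pos: [496.9, 98.9, 196.3]
orientation: [-3.141, 0.001, 0.0]
ft_force: [0.5, -0.9, -0.1]
opening: 0.0
grip_force: 0.0
```

>>> move_arm(
  series=[
    [[3,38,0,0,0,0,1],[3,38,0,0,0,0,1],[3,38,0,0,0,0,1],[3,38,0,0,0,0,1],[3,38,0,0,0,0,1],[3,38,0,0,0,0,1],[3,38,0,0,0,0,1],[3,38,0,0,0,0,1],[0,38,0,0,0,0,1],[0,38,0,0,0,0,1]],
  ],
)

```text
clock: 9.43
tcp_pos: [521.0, -280.8, 196.0]
orientation: [-3.141, 0.001, 0.0]
ft_force: [1.4, 0.1, 1.0]
opening: -0.3
grip_force: 0.0
```

>>> move_arm(
  series=[
    [[0,0,0,0,0,0,1],[0,0,0,0,0,0,1],[0,0,0,0,0,0,1]],
  ],
)

```text
clock: 9.68
tcp_pos: [521.3, -278.7, 195.8]
orientation: [-3.14, 0.001, -0.0]
ft_force: [0.9, 1.1, -0.6]
opening: -0.0
grip_force: 0.0
```

```bash
python3 - <<'E'
from h import *
s=get_state(); print(s['clock'],np.round(s['tcp_pos'],1),np.round(s['ft_force'],2))
d=save('wrist','w2'); print(project(d,[[525,-285,95]]))
print(eyes.spot_in('wrist','printer_key_top'))
t=save('top','top2')
a=cv2.imread('pics/w2.png'); b=cv2.imread('pics/top2.png')
cv2.imwrite('pics/m2.png',np.hstack([a[60:360,80:480],cv2.resize(b[185:275,110:200],(300,300),interpolation=3)]))
E
```

```text
9.6833 [ 521.3 -278.7  195.8] [ 0.92  1.11 -0.56]
[[284.75765694 204.14203975]]
[{'centre': [528.0, -284.4, 95.5], 'conf': 0.85}]
```

View pics/m2.png

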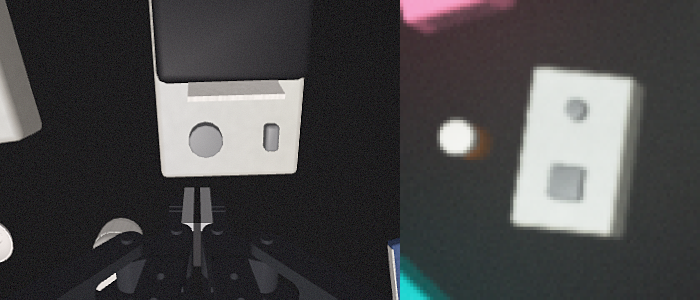

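Wrist crop: the round key is at (206,139) and the feed key at (271,137) in the crop, with the paper stub behind at (236,92). The top crop shows the ioniser in place with its key down.

```bash
python3 - <<'E'
from h import *
d=eyes.camera('wrist')
for z in (80,105,125): print(z,ray_plane(d,(316,157),z).round(),ray_plane(d,(316,143),z).round())
print(ray_plane(d,(286,199),95),np.round(get_state()['tcp_pos'],1))
E
```

```text
80 [ 564. -311.   80.] [ 576. -310.   80.]
105 [ 567. -308.  105.] [ 578. -307.  105.]
125 [ 570. -305.  125.] [ 580. -305.  125.]
[ 530.14381108 -284.90957856   95.        ] [ 521.9 -277.7  196.5]
```

>>> move_arm(
  series=[
    [[5,7,0,0,0,0,1],[0,0,25,0,0,0,1],[0,0,25,0,0,0,1],[0,0,20,0,0,0,1],[0,0,12,0,0,0,1],[0,0,5,0,0,0,1],[0,0,0,0,0,0,1],[0,0,0,0,0,0,1],[0,0,0,0,0,0,1]],
  ],
)

```text
clock: 10.63
tcp_pos: [527.5, -286.8, 111.0]
orientation: [3.141, -0.002, -0.0]
ft_force: [-0.9, -1.0, 0.4]
opening: 0.1
grip_force: 0.0
```

>>> move_arm(
  series=[
    [[0,0,3,0,0,0,1],[0,0,3,0,0,0,1],[0,0,2,0,0,0,1],[0,0,1,0,0,0,1],[0,0,1,0,0,0,1],[0,0,0,0,0,0,1]],
  ],
)

```text
clock: 11.13
tcp_pos: [526.6, -286.5, 99.5]
orientation: [3.141, -0.0, -0.0]
ft_force: [0.5, -1.0, 2.4]
opening: -0.0
grip_force: 1.1
```

>>> move_arm(
  series=[
    [[0,0,1,0,0,0,1],[0,0,1,0,0,0,1],[0,0,1,0,0,0,1],[0,0,1,0,0,0,1],[0,0,0,0,0,0,1],[0,0,0,0,0,0,1]],
  ],
)

```text
clock: 11.63
tcp_pos: [526.6, -286.5, 95.4]
orientation: [3.142, -0.0, -0.0]
ft_force: [0.5, -1.5, 2.0]
opening: -0.6
grip_force: 0.9
```

>>> move_arm(
  series=[
    [[0,0,1,0,0,0,1],[0,0,1,0,0,0,1],[0,0,0,0,0,0,1],[0,0,0,0,0,0,1]],
  ],
)

```text
clock: 11.97
tcp_pos: [526.6, -286.5, 93.6]
orientation: [3.141, -0.0, -0.0]
ft_force: [0.8, -0.4, 3.2]
opening: 0.0
grip_force: 1.9
```

>>> move_arm(
  series=[
    [[0,0,0.5,0,0,0,1],[0,0,0.5,0,0,0,1],[0,0,0,0,0,0,1],[0,0,0,0,0,0,1]],
  ],
)

```text
clock: 12.3
tcp_pos: [526.6, -286.5, 92.7]
orientation: [3.141, -0.0, -0.0]
ft_force: [0.6, 0.6, 5.7]
opening: -0.0
grip_force: 2.9
```

The round key is at its stop (5.7 N). On to the balance.

>>> move_arm(
  series=[
    [[0,0,-4,0,0,0,1],[0,0,-15,0,0,0,1],[0,0,-40,0,0,0,1],[0,0,-40,0,0,0,1],[2,-36,0,0,0,0,1],[2,-36,0,0,0,0,1],[2,-36,0,0,0,0,1],[2,-36,0,0,0,0,1],[2,-36,0,0,0,0,1],[2,-36,0,0,0,0,1]],
  ],
)

```text
clock: 13.13
tcp_pos: [537.6, -68.6, 190.9]
orientation: [-3.141, 0.002, -0.0]
ft_force: [1.2, -0.2, -0.2]
opening: -0.2
grip_force: 0.0
```

>>> move_arm(
  series=[
    [[0,-36,0,0,0,0,1],[0,-36,0,0,0,0,1],[0,0,0,0,0,0,1],[0,0,0,0,0,0,1],[0,0,0,0,0,0,1]],
  ],
)

```text
clock: 13.55
tcp_pos: [538.0, 1.3, 191.0]
orientation: [3.141, 0.001, 0.0]
ft_force: [-0.6, -0.5, 0.3]
opening: 0.2
grip_force: 0.0
```

```bash
python3 - <<'E'
from h import *
s=get_state(); print(s['clock'],np.round(s['tcp_pos'],1),np.round(s['ft_force'],2))
d=save('wrist','w3'); print(project(d,[[540,3,70]]))
print(eyes.spot_in('wrist','balance_key_top'))
t=save('top','top3')
a=cv2.imread('pics/w3.png'); b=cv2.imread('pics/top3.png')
cv2.imwrite('pics/m3.png',np.hstack([a[60:360,80:480],cv2.resize(b[160:250,350:440],(300,300),interpolation=3)]))
E
```

```text
13.55 [538.    1.3 191. ] [-0.59 -0.52  0.33]
[[275.23329954 199.21388014]]
[{'centre': [544.5, 6.1, 69.1], 'conf': 0.9}]
```

View pics/m3.png

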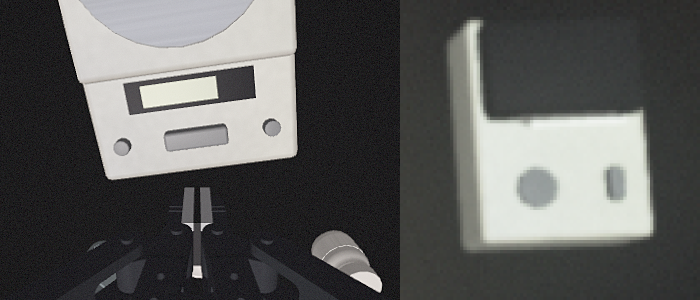

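The bar is centred at about (196,136) in the crop, with tare at (122,147) and unit at (271,127), giving about (542,3). The printer key looks down. Descending.

>>> move_arm(
  series=[
    [[4,-2,0,0,0,0,1],[0,0,30,0,0,0,1],[0,0,30,0,0,0,1],[0,0,25,0,0,0,1],[0,0,13,0,0,0,1],[0,0,5,0,0,0,1],[0,0,0,0,0,0,1],[0,0,0,0,0,0,1],[0,0,0,0,0,0,1]],
  ],
)

```text
clock: 14.45
tcp_pos: [543.6, 3.5, 89.8]
orientation: [-3.141, -0.002, -0.001]
ft_force: [0.2, -0.3, 0.4]
opening: -0.3
grip_force: 0.0
```

>>> move_arm(
  series=[
    [[-1,0,4,0,0,0,1],[0,0,4,0,0,0,1],[0,0,3,0,0,0,1],[0,0,2,0,0,0,1],[0,0,1,0,0,0,1],[0,0,0,0,0,0,1],[0,0,0,0,0,0,1]],
  ],
)

```text
clock: 15.03
tcp_pos: [541.6, 3.5, 74.5]
orientation: [-3.142, -0.0, -0.0]
ft_force: [0.3, -0.2, 1.2]
opening: -0.2
grip_force: 0.8
```

>>> move_arm(
  series=[
    [[0,0,1,0,0,0,1],[0,0,1,0,0,0,1],[0,0,1,0,0,0,1],[0,0,1,0,0,0,1],[0,0,0,0,0,0,1],[0,0,0,0,0,0,1]],
  ],
)

```text
clock: 15.53
tcp_pos: [541.6, 3.6, 70.4]
orientation: [-3.142, -0.0, -0.0]
ft_force: [0.5, -0.4, 2.8]
opening: 0.1
grip_force: 0.9
```

>>> move_arm(
  series=[
    [[0,0,1,0,0,0,1],[0,0,0.7,0,0,0,1],[0,0,0,0,0,0,1],[0,0,0,0,0,0,1]],
  ],
)

```text
clock: 15.87
tcp_pos: [541.6, 3.5, 68.8]
orientation: [-3.142, -0.0, -0.0]
ft_force: [-1.2, -1.0, 3.7]
opening: 0.2
grip_force: 1.6
```

>>> move_arm(
  series=[
    [[0,0,0.6,0,0,0,1],[0,0,0.4,0,0,0,1],[0,0,0,0,0,0,1],[0,0,0,0,0,0,1]],
  ],
)

```text
clock: 16.2
tcp_pos: [541.6, 3.6, 67.9]
orientation: [-3.142, -0.0, -0.0]
ft_force: [-1.2, -0.1, 6.4]
opening: -0.1
grip_force: 2.7
```

The bar is at its stop (about 6 N). Lifting clear, then a final look.

>>> move_arm(
  series=[
    [[0,0,-4,0,0,0,1],[0,0,-15,0,0,0,1],[0,0,-35,0,0,0,1],[0,0,-40,0,0,0,1],[0,0,-40,0,0,0,1],[0,0,0,0,0,0,1],[0,0,0,0,0,0,1],[0,0,0,0,0,0,1]],
  ],
)

```text
clock: 16.87
tcp_pos: [541.2, 3.6, 201.3]
orientation: [-3.142, 0.0, -0.0]
ft_force: [0.2, 0.3, -0.5]
opening: 0.3
grip_force: 0.0
```

```bash
python3 - <<'E'
from h import *
d=save('wrist','w4'); save('scene','s4'); a=cv2.imread('pics/w4.png'); b=cv2.imread('pics/s4.png')
cv2.imwrite('pics/m4.png',np.hstack([a[80:280,150:410],b[130:330,170:430]]))
print(np.round(get_state()['tcp_pos'],1),np.round(get_state()['ft_force'],1))
E
```

```text
[540.6   3.5 200.1] [-0.7 -0.1  0.2]
```

View pics/m4.png

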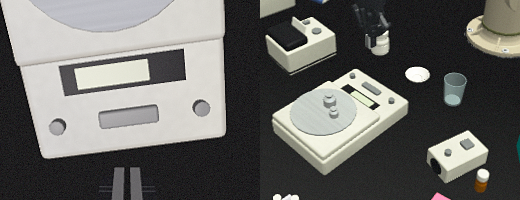

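All three power keys stand low, the small keys are up, nothing has shifted and the arm is clear.

```bash
python3 -c "
from cell import manip
print(manip.close_job())"
```

```text
the job is handed in; nothing more can be done
None
```

I pressed the static eliminator, printer and balance keys to their stops in that order (5.4 to 6.4 N each), the last pictures showed nothing else moved, and I handed the job in at about 17 s; no verdict came back.

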